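Set the stock tags of the bins

ROBOT

A 6-joint arm with a two-finger parallel gripper is mounted at the origin on a cart in front of the work surface, level with it; the furniture and walls round the work are solid. World frame = base frame: x ahead of the robot, y to its left, z up, the work surface at z = 0. Lengths are in m, angles in rad, forces in N, time in s.
With the tool pointing down it reaches from about 0.35 to 0.775 m from the base axis. Payload 5.5 kg.
Tool frame: the origin (TCP) lies on the centre line of the jaws, within the pads' length; the fingertips stand 25 mm ahead of it and the grasp point (between the pads) lies 6 mm ahead of it (r.tips_ahead is the distance from the TCP to the fingertips, in m); z points along the fingers, y is the line along which they close (so a half turn about z gives the same grasp; the last joint's range is limited). The gripper opens to 85 mm and grips with 20 to 120 N. Pads are 22 mm wide; open, the fingers measure 114 mm over their backs; the gripper's body (76 mm by 85 mm) begins 54 mm behind the grasp point. The pads swing forward as they close: fully open they stand 13 mm farther back than shut.
Start: joints at [-1.347, 0.313, 0.046, 1.304, 0, 1.431], TCP at [0.205, -0.537, 0.228] pointing down, gripper open.
Joint ranges: [-2.76, 2.76], [-0.86, 1.69], [-1.03, 1.26], [-2.2, 2.34], [-1.47, 1.5], [-3.14, 3.14]. Speed limits (rad/s): [2.57, 2.57, 3.14, 3.14, 3.14, 3.14].

INTERFACE

Orientations are given as [roll, pitch, yaw] about the fixed x, y, z axes, in that order (R = Rz(yaw) Ry(pitch) Rx(roll)).
In Python, from workcell import r, vision gives the robot as it stands. The module is installed in compiled form; this text tells all that it offers.
- The arm moves only by the tool send_rows, never from a script. Its argument "increments" is text: rows parted by semicolons, each of 5 numbers parted by spaces: the shift along the tool's x, y, z in cm, then the turn about the tool's z in rad, then the finger opening in cm, from 0 to 8.54. In form: x y z twist gripper; .... A call has 1 to 10 rows; each row shifts and turns the commanded pose from where the row before left it, along the tool's axes as they then stand; what a row does not reach is not made up. A row lasts 1/12 s, in which the tool goes at most 41.7 mm and 7.16 degrees, less where a joint would pass 70% of its speed; a pose out of reach is approached as far as the arm can. A call is refused whole if a number of a shift passes 4.17 or a number of a turn 0.125, either way. A call with a gripper value outside its range is refused whole. The fingers move at their own pace and stop on an object; "grip_force" is the grip in N (left out, the last holds). Time passes only in rows, so rows that do not move let the fingers close. It gives the time, the measured TCP pose, the force, the opening and the grip force at its end, in the units of the state.
- r.read_state(): the state, without advancing time (a new reading comes with each control period).
- vision.grab_frame(name): name is "scene" or "top" or "wrist"; returns the picture (480x640x3 uint8, red, green, blue); there is no depth.
- vision.camera_model(name): a dict with "K" (3x3 intrinsics, pixels), "xyz" and "orientation" of the camera in the world. Camera axes: x right, y up, looking along -z (the intrinsics and any distortion apply to the point x, -y, -z); pixel columns grow to the right and rows downward; lengths in m; the calibration is good to about 2 mm. A picture is of the moment at which its call begins: read the wrist's pose just before it. camera_model takes no time and is no camera call; for the wrist camera it gives the pose at the moment of the call.
- r.hand_in(): hands the job in; it is judged then, once.
The state is a dict: "time_s": time; "joint_positions": joint angles; "joint_velocities": joint speeds; "joint_efforts": joint torques, N m; "tcp_pos": TCP position; "orientation": TCP orientation; "ft_force": force on the tool from outside, world axes, zero at the start; "torque": the same for the moment, N m; "gripper_width": finger opening in m; "gripper_force": force on a finger pad.
Only numpy, scipy, OpenCV 4.12 (cv2) and the standard library are available. Lean on these libraries where they do the work, as an engineer would, in place of code of your own. Each camera call takes 0.05 s, during which the arm holds its last target. There are 200 camera calls.

TASK

Each bin on the board has a hinged tag in front of it: its ring face shows when the tag leans back towards the bin, its bar face when it leans towards the robot. Flip the tags that are wrong, so that the full bins, and only they, show the ring face and the empty bins show the bar face, each tag lying fully over on its stop. Push the tags over gently with the fingertips, without pinching them; leave the tags that are already right as they are, and do not move or lift the loose things standing around.

Things in the scene. Friction and masses are not known exactly. Their poses are not given: they have to be found in the camera images.
- board: plywood board 205 x 375 x 10 mm, fixed on the bench, with a row of four alike aluminium stock units 72 mm apart, in changing order. Origin: at bench height, under the hinge line's middle; x points away from the robot, y along the row, to the left. Each unit: a tag on a hinge at the robot's side; behind it an open grey bin 75 x 66 mm, centre 67 mm behind the hinge, rim 29 mm above the board
- bin_rings_hinge (a point): unit whose bin is FULL: heaped with plain band rings. The point is the middle of the tag's hinge pin, 45 mm above the bench; x points from tag to bin, y along the pin and the row, z up. Hinge cheeks (50 mm apart over all) and stop rods reach 11 mm above the pin, 18 mm to either side of the hinge line; bins and contents stay lower than the pin plus 5 mm
- tag_rings (a joint): tag of the bin that is FULL: heaped with plain band rings. 0 upright, +0.8 rad on its stop towards the bin (ring up), -0.8 on its stop towards the robot (bar up). White plate 40 mm wide, 55 mm from pin to free edge, 4 mm thick, 30 g; past upright it falls by itself to the other stop. On a stop its free edge is 40 mm out from the hinge line, 38 mm above the pin: push it there from outside
- bin_rods_hinge (a point): unit whose bin is FULL: heaped with short brass rods. The point is the middle of the tag's hinge pin, 45 mm above the bench; x points from tag to bin, y along the pin and the row, z up. Hinge cheeks (50 mm apart over all) and stop rods reach 11 mm above the pin, 18 mm to either side of the hinge line; bins and contents stay lower than the pin plus 5 mm
- tag_rods (a joint): tag of the bin that is FULL: heaped with short brass rods. 0 upright, +0.8 rad on its stop towards the bin (ring up), -0.8 on its stop towards the robot (bar up). White plate 40 mm wide, 55 mm from pin to free edge, 4 mm thick, 30 g; past upright it falls by itself to the other stop. On a stop its free edge is 40 mm out from the hinge line, 38 mm above the pin: push it there from outside
- bin_bare_a_hinge (a point): unit whose bin is EMPTY. The point is the middle of the tag's hinge pin, 45 mm above the bench; x points from tag to bin, y along the pin and the row, z up. Hinge cheeks (50 mm apart over all) and stop rods reach 11 mm above the pin, 18 mm to either side of the hinge line; bins and contents stay lower than the pin plus 5 mm
- tag_bare_a (a joint): tag of the bin that is EMPTY. 0 upright, +0.8 rad on its stop towards the bin (ring up), -0.8 on its stop towards the robot (bar up). White plate 40 mm wide, 55 mm from pin to free edge, 4 mm thick, 30 g; past upright it falls by itself to the other stop. On a stop its free edge is 40 mm out from the hinge line, 38 mm above the pin: push it there from outside
- bin_bare_b_hinge (a point): unit whose bin is EMPTY. The point is the middle of the tag's hinge pin, 45 mm above the bench; x points from tag to bin, y along the pin and the row, z up. Hinge cheeks (50 mm apart over all) and stop rods reach 11 mm above the pin, 18 mm to either side of the hinge line; bins and contents stay lower than the pin plus 5 mm
- tag_bare_b (a joint): tag of the bin that is EMPTY. 0 upright, +0.8 rad on its stop towards the bin (ring up), -0.8 on its stop towards the robot (bar up). White plate 40 mm wide, 55 mm from pin to free edge, 4 mm thick, 30 g; past upright it falls by itself to the other stop. On a stop its free edge is 40 mm out from the hinge line, 38 mm above the pin: push it there from outside
- tin_wax: loose bystander: white flat screw tin, 53 mm across, 18 mm high, on the board's left end. Origin at the centre of its underside.
- loupe: loose bystander: small closed white loupe, 22 x 34 x 14 mm, on the board's apron in front of the tags (towards the robot). Origin at the centre of its underside.
- tin_rouge: loose bystander: screw tin, 42 mm across, 24 mm high, on the board's front left corner. Origin at the centre of its underside.
- tape_roll: loose bystander: roll of masking tape lying flat, 72 mm across, 13 mm high, left of the board. Origin at the centre of its underside.
- tweezers_a: loose bystander: spring tweezers, 11 x 120 x 8 mm, lying well left of the board. Origin at the centre of its underside.
- scriber: loose bystander: small driver with a wooden handle, 12 x 135 x 12 mm, lying well left of the board. Origin at the centre of its underside.
- flux_jar: loose bystander: open white jar with a stirring stick, 55 x 67 x 89 mm, left of the board. Origin at the centre of its underside.

How it is judged:
By the outcome, as a careful person would: the job done as asked, in the order asked, and still so for the second after the job is handed in, with the robot touching nothing.
It also fails if it takes over 32 s, if anything falls off the work surface, if the arm or the gripper's body presses on something with over 40 N, if the wrist force passes 120 N, or if a joint passes its speed limit or range.

## Working session

There is one attempt and no reset: what is moved stays moved. The work goes in short steps, Python scripts to look and compute and a tool call to move; the robot and the scene stay as the last step left them, time stands still between calls to the robot, and variables do not carry over. Pictures are saved under pics/ and viewed, at most 10 in all, crops included, and the job is handed in when it is done.

Besides the shell and the picture viewer there is one more tool, called after "Request:" by a JSON object that holds its "op" and its "data". send_rows: Moves the arm, as the interface text tells. Its arguments: {"type":"object","properties":{"increments":{"type":"string"},"grip_force":{"type":"number"}},"required":["increments"]}

```bash
mkdir -p pics; python3 - <<'E'
from workcell import r, vision
import cv2
for n in("scene","top"):
    cv2.imwrite(f"pics/{n}0.png",vision.grab_frame(n)[:,:,::-1]); m=vision.camera_model(n); print(n,m)
print(r.read_state())
E
```

```text
scene {'K': array([[564.44990794,   0.        , 322.14209157],
       [  0.        , 564.44990794, 242.06295292],
       [  0.        ,   0.        ,   1.        ]]), 'xyz': array([-0.10409331,  0.50262429,  1.02182602]), 'orientation': array([ 0.67665381, -0.01027937, -2.22017819])}
top {'K': array([[619.56747577,   0.        , 322.21640256],
       [  0.        , 619.56747577, 237.83120726],
       [  0.        ,   0.        ,   1.        ]]), 'xyz': array([0.35236493, 0.05702762, 1.4147469 ]), 'orientation': array([ 0.09532513, -0.00307787, -1.5831162 ])}
{'time_s': 0.1, 'joint_positions': array([-1.34660174e+00,  3.13926664e-01,  4.51017106e-02,  1.30361499e+00,
        2.77855628e-05,  1.43117637e+00]), 'joint_velocities': array([ 0.00115375, -0.00217371,  0.00225918, -0.00112698,  0.00066549,
       -0.00017956]), 'joint_efforts': array([ 1.39921827e-03, -4.81723559e+01,  2.99244404e+01,  1.26812179e-02,
       -3.18362036e-04,  1.74999514e-05]), 'tcp_pos': array([ 0.20449374, -0.53691487,  0.22750101]), 'orientation': array([-3.13996890e+00, -2.56251445e-04,  3.63814317e-01]), 'ft_force': array([0.07909262, 0.84211085, 0.17971751]), 'torque': array([-0.052691  , -0.00285477,  0.00046397]), 'gripper_force': 0.0, 'gripper_width': 0.08559570500750424}
```

View pics/top0.png

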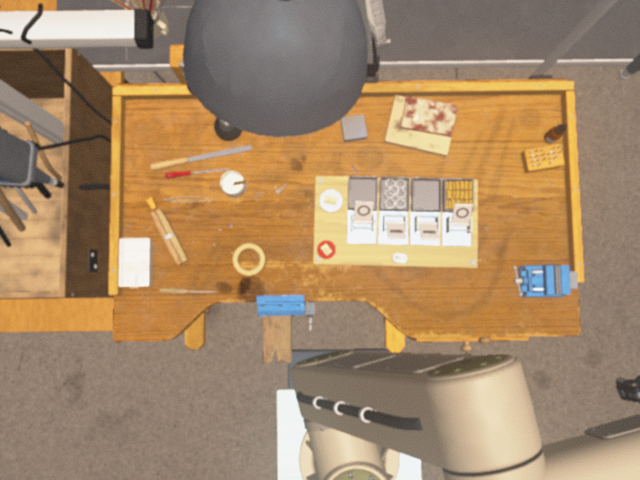

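View pics/scene0.png

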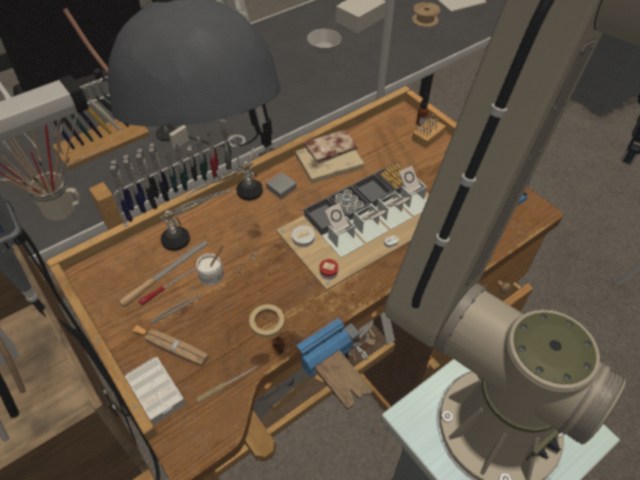

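The top view shows the board at about columns 315–478, rows 177–267. From the left the units look like empty (ring), rings (bar), empty (bar) and rods (ring). I'll zoom in to check this and locate the board.

```bash
cat > h.py <<'E'
import numpy as np, cv2
from scipy.spatial.transform import Rotation as R
from workcell import r, vision
def ray(m,uv):
    d=np.linalg.inv(m["K"])@[uv[0],uv[1],1]; d=np.array([d[0],-d[1],-d[2]])
    return np.array(m["xyz"]), R.from_euler("xyz",m["orientation"]).as_matrix()@d
def onz(m,uv,z):
    o,d=ray(m,uv); return o+d*(z-o[2])/d[2]
def proj(m,P):
    p=R.from_euler("xyz",m["orientation"]).as_matrix().T@(np.array(P)-m["xyz"]); p=np.array([p[0],-p[1],-p[2]]); q=m["K"]@p; return q[:2]/q[2]
E
python3 - <<'E'
from h import *
a=cv2.imread("pics/top0.png");b=cv2.imread("pics/scene0.png")
A=cv2.resize(a[165:275,300:490],None,fx=4,fy=4,interpolation=2)
B=cv2.resize(b[155:295,270:440],None,fx=4,fy=4,interpolation=2)
cv2.imwrite("pics/topz.png",A); cv2.imwrite("pics/scz.png",B)
m=vision.camera_model("top")
c=[(314.5,177),(478,179),(477.5,267.5),(314,265.5)]
P=np.array([onz(m,u,.01) for u in c]); print(P.round(4))
print([np.linalg.norm(P[i]-P[(i+1)%4]).round(4) for i in range(4)])
E
```

```text
[[ 0.6273  0.0671  0.01  ]
 [ 0.6182 -0.309   0.01  ]
 [ 0.4148 -0.3004  0.01  ]
 [ 0.4238  0.0705  0.01  ]]
[np.float64(0.3761), np.float64(0.2037), np.float64(0.371), np.float64(0.2035)]
```

View pics/topz.png

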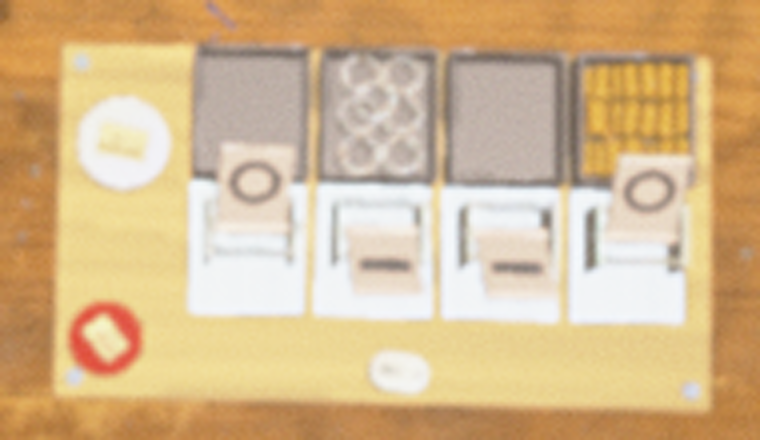

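View pics/scz.png

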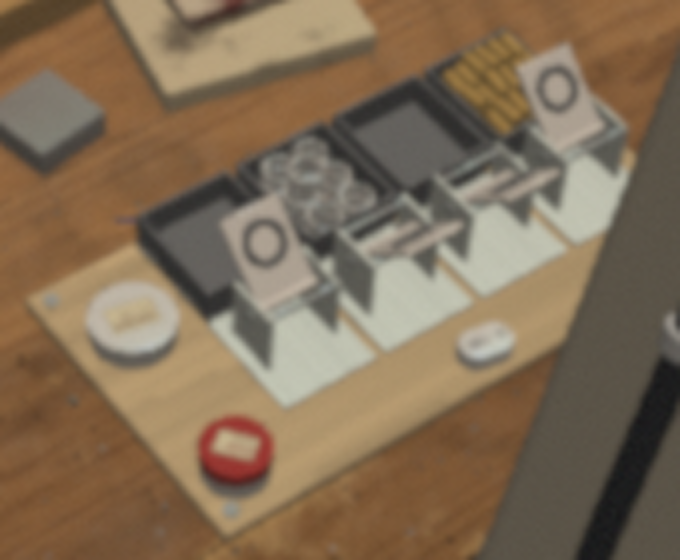

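Unit 1 (leftmost) is empty and shows the ring, so it's wrong. Unit 2 is full of rings and shows the bar, so it's wrong too. Units 3 and 4 are right. In the top crop, tag 1's free edge is near (256,145) and tag 2's near (384,290). In the scene crop they're near (250,208) and (420,247). Next I'll triangulate them.

```bash
python3 - <<'E'
from h import *
T=vision.camera_model("top");S=vision.camera_model("scene")
z=lambda p,o:((p[0]+.5)/4-.5+o[0],(p[1]+.5)/4-.5+o[1])
t=lambda *p:z(p,(300,165)); s=lambda *p:z(p,(270,155))
def tri(a,b):
    o1,d1=ray(T,a);o2,d2=ray(S,b)
    A=np.stack([d1,-d2],1);k=np.linalg.lstsq(A,o2-o1,rcond=None)[0]
    p,q=o1+k[0]*d1,o2+k[1]*d2; return ((p+q)/2).round(4),np.linalg.norm(p-q).round(4)
print("tag1",tri(t(256,145),s(250,208)), onz(T,t(256,145),.083).round(4))
print("tag2",tri(t(384,291),s(420,247)), onz(T,t(384,291),.083).round(4))
print("tag3",onz(T,t(515,294),.083).round(4)); print("tag4",onz(T,t(654,156),.083).round(4))
for n,a,b in(("wax",(122,140),.018),("rouge",(105,336),.024),("loupe",(400,371),.014)): print(n,onz(T,t(*a),.01+b).round(4))
yaw=-.024; print(r.read_state()["orientation"])
E
```

```text
tag1 (array([ 0.5587, -0.04  ,  0.0835]), np.float64(0.0013)) [ 0.5592 -0.0396  0.083 ]
tag2 (array([ 0.4818, -0.1058,  0.0753]), np.float64(0.0066)) [ 0.4787 -0.1072  0.083 ]
tag3 [ 0.4762 -0.178   0.083 ]
tag4 [ 0.5506 -0.2556  0.083 ]
wax [0.5715 0.0322 0.028 ]
rouge [0.46   0.0433 0.034 ]
loupe [ 0.439  -0.1224  0.024 ]
[-3.13996890e+00 -2.56251445e-04  3.63814317e-01]
```

```bash
python3 - <<'E'
from h import *
T=vision.camera_model("top");S=vision.camera_model("scene")
def tri(a,b):
    o1,d1=ray(T,a);o2,d2=ray(S,b)
    A=np.stack([d1,-d2],1);k=np.linalg.lstsq(A,o2-o1,rcond=None)[0]
    p,q=o1+k[0]*d1,o2+k[1]*d2; return ((p+q)/2).round(3),np.linalg.norm(p-q).round(3),k.round(2)
print(tri((277,45),(193,65)))
for z in(.4,.5,.6): print(z,[onz(T,p,z).round(3)[:2] for p in((280,135),(340,118),(368,65),(186,60))])
# tool deltas
s=r.read_state();R0=R.from_euler("xyz",s["orientation"]).as_matrix();print(R0.round(3))
E
```

```text
(array([0.782, 0.127, 0.394]), np.float64(0.004), array([1.06, 1.07]))
0.4 [array([0.623, 0.121]), array([0.651, 0.02 ]), array([ 0.742, -0.028]), array([0.754, 0.279])]
0.5 [array([0.596, 0.115]), array([0.621, 0.024]), array([ 0.704, -0.02 ]), array([0.715, 0.257])]
0.6 [array([0.57 , 0.109]), array([0.592, 0.028]), array([ 0.665, -0.011]), array([0.675, 0.235])]
[[ 0.935  0.356 -0.   ]
 [ 0.356 -0.935  0.002]
 [ 0.    -0.002 -1.   ]]
```

Request:
{"op": "send_rows", "data": {"increments": "0 0 0 0.097 0; 0 0 0 0.097 0; 0 0 0 0.097 0; 0 0 0 0.097 0; 1.5 -2.9 0 0 0; 1.5 -2.9 0 0 0; 1.5 -2.9 0 0 0; 1.5 -2.9 0 0 0; 1.5 -2.9 0 0 0; 1.5 -2.9 0 0 0"}}

```text
time_s: 0.93
tcp_pos: [0.299, -0.364, 0.2279]
orientation: [-3.141, 0.0, -0.025]
ft_force: [0.7, 0.2, -0.4]
gripper_width: 0.0001
gripper_force: 0.0
```

Request:
{"op": "send_rows", "data": {"increments": "1.6 -2.9 0 0 0; 1.6 -2.9 0 0 0; 1.6 -2.9 0 0 0; 1.6 -2.9 0 0 0; 1.6 -2.9 0 0 0; 1.6 -2.9 0 0 0; 1.6 -2.9 0 0 0; 1.6 -2.9 0 0 0; 1.2 -2.9 0 0 0; 0 0 0 0 0"}}

```text
time_s: 1.77
tcp_pos: [0.4462, -0.1037, 0.2279]
orientation: [-3.14, 0.0, -0.018]
ft_force: [0.2, 0.3, -0.6]
gripper_width: -0.0001
gripper_force: 0.0
```

```bash
python3 - <<'E'
from h import *
m=vision.camera_model("wrist"); f=vision.grab_frame("wrist"); cv2.imwrite("pics/w1.png",f[:,:,::-1]); s=r.read_state()
print(s["tcp_pos"],m)
for P in([.559,-.0396,.083],[.4787,-.1072,.083],[.446,-.104,.07]): print(P,proj(m,P).round())
E
```

```text
[ 0.44551784 -0.10560835  0.22793653] {'K': array([[362.40946518,   0.        , 325.4428049 ],
       [  0.        , 362.40946518, 239.17877973],
       [  0.        ,   0.        ,   1.        ]]), 'xyz': array([ 0.52919419, -0.10572705,  0.37408042]), 'orientation': array([-3.27645057e-01,  1.49949471e-03, -1.58921768e+00])}
[0.559, -0.0396, 0.083] [235.  75.]
[0.4787, -0.1072, 0.083] [329. 182.]
[0.446, -0.104, 0.07] [326. 217.]
```

View pics/w1.png

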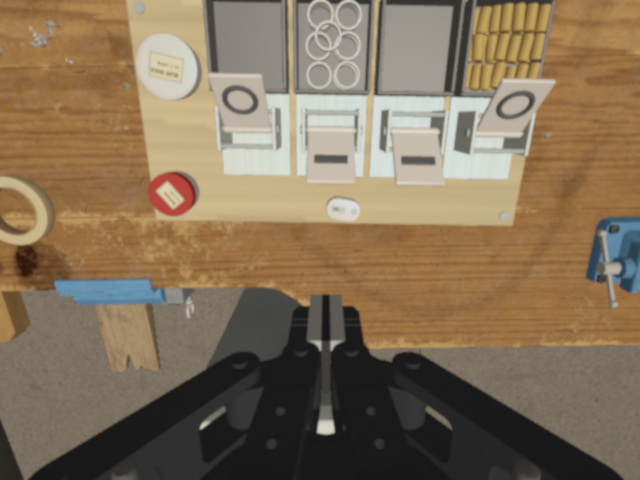

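The wrist view confirms the bin contents and the tag states. Tag 2's edge at (331,182) and tag 1's at (238,75) match the predictions. Now I'll lower the arm in front of tag 2.

Request:
{"op": "send_rows", "data": {"increments": "0 0 2.6 0 0; 0 0 2.6 0 0; 0 0 2.6 0 0; 0 0 2.6 0 0; 0 0 1.7 0 0; 0 0 1 0 0; 0 0 0 0 0; 0.6 0 0 0 0; 0.6 0 0 0 0; 0.6 0 0 0 0"}}

```text
time_s: 2.65
tcp_pos: [0.4647, -0.1094, 0.0985]
orientation: [3.141, -0.002, -0.025]
ft_force: [-0.3, 0.7, 0.4]
gripper_width: -0.0001
gripper_force: 0.0
```

Request:
{"op": "send_rows", "data": {"increments": "0.6 0 0 0 0; 0.6 0 0 0 0; 0.6 0 0 0 0; 0.6 0 0 0 0; 0.5 0 0 0 0; 0.5 0 0 0 0; 0.5 0 0 0 0; 0.5 0 0 0 0; 0.5 0 0 0 0; 0.5 0 0 0 0"}}

```text
time_s: 3.48
tcp_pos: [0.5175, -0.1099, 0.0973]
orientation: [3.141, 0.0, -0.024]
ft_force: [-0.2, -0.2, -0.6]
gripper_width: 0.0003
gripper_force: 0.0
```

Request:
{"op": "send_rows", "data": {"increments": "0 0 0 0 0; -1 0 0 0 0; -1 0 0 0 0; 0 0 -2.5 0 0; 0 0 -2.5 0 0; 0 0 -2.5 0 0; 0 0 -2.5 0 0; 1.9 -2.3 0 0 0; 1.9 -2.3 0 0 0; 0 0 0 0 0"}}

```text
time_s: 4.32
tcp_pos: [0.5375, -0.062, 0.198]
orientation: [-3.141, -0.003, -0.022]
ft_force: [-0.3, -0.8, 0.1]
gripper_width: 0.0001
gripper_force: 0.0
```

```bash
python3 - <<'E'
from h import *
f=vision.grab_frame("wrist"); cv2.imwrite("pics/w2.png",f[:,:,::-1]); s=r.read_state()
print(s["tcp_pos"])
E
```

```text
[ 0.53587853 -0.0629689   0.19740399]
```

View pics/w2.png

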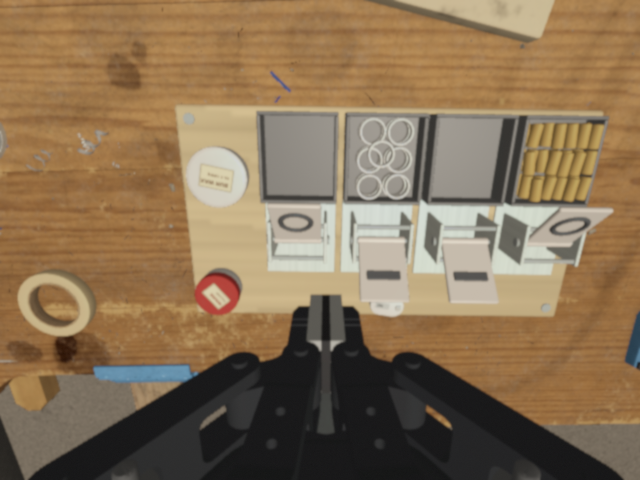

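Tag 2, at (383,270), still leans towards the robot, so the push didn't carry it over. I'll check the real fingertip position.

```bash
python3 - <<'E'
from h import *
print(r.tips_ahead)
m=vision.camera_model("wrist");p=r.read_state()["tcp_pos"]
for dx in(-.011,0,.011):
  for dz in(0,-.012,-.025): print(dx,dz,proj(m,p+[dx,0,dz]).round(1))
a=onz(m,(383,300),.083);b=onz(m,(382,240),.045);print("tag2 edge",a.round(4),"pin",b.round(4)); 
print("tag1 edge",onz(m,(296,205),.083).round(4), "pin",onz(m,(300,240),.045).round(4))
E
```

```text
0.025
-0.011 0 [325.5 329.5]
-0.011 -0.012 [325.5 316. ]
-0.011 -0.025 [325.5 303.2]
0 0 [325.  308.5]
0 -0.012 [325.  296.1]
0 -0.025 [325.  284.4]
0.011 0 [324.4 286.7]
0.011 -0.012 [324.5 275.5]
0.011 -0.025 [324.5 264.9]
tag2 edge [ 0.4776 -0.1083  0.083 ] pin [ 0.5156 -0.1121  0.045 ]
tag1 edge [ 0.5574 -0.042   0.083 ] pin [ 0.5172 -0.0407  0.045 ]
```

The fingertip shows at row 295 in the image. So the real contact face is either farther back or higher than I assumed. I'll repeat the push lower and further.

Request:
{"op": "send_rows", "data": {"increments": "-2.3 1.2 0 0 0; -2.3 1.2 0 0 0; -2.3 1.2 0 0 0; -2.1 1.3 0 0 0; 0 0 0 0 0; 0 0 2.5 0 0; 0 0 2.5 0 0; 0 0 2.5 0 0; 0 0 2 0 0; 0 0 1.4 0 0"}}

```text
time_s: 5.2
tcp_pos: [0.4427, -0.1106, 0.0861]
orientation: [-3.141, 0.003, -0.025]
ft_force: [0.3, 0.0, -0.2]
gripper_width: 0.0004
gripper_force: 0.0
```

Request:
{"op": "send_rows", "data": {"increments": "0 0 0 0 0; 0.7 0 0 0 0; 0.7 0 0 0 0; 0.7 0 0 0 0; 0.7 0 0 0 0; 0.7 0 0 0 0; 0.6 0 0 0 0; 0.6 0 0 0 0; 0.6 0 0 0 0; 0.6 0 0 0 0"}}

```text
time_s: 6.03
tcp_pos: [0.5046, -0.1125, 0.0882]
orientation: [3.142, 0.0, -0.024]
ft_force: [0.4, 0.0, -0.5]
gripper_width: 0.0
gripper_force: 0.0
```

```bash
python3 - <<'E'
from h import *
f=vision.grab_frame("wrist"); cv2.imwrite("pics/w3.png",f[180:360,220:480,::-1].repeat(2,0).repeat(2,1)); s=r.read_state()
print(s["tcp_pos"],s["ft_force"])
E
```

```text
[ 0.50579102 -0.1127698   0.08834586] [ 1.65873715e+00 -7.48148608e-04 -4.07282328e-02]
```

View pics/w3.png

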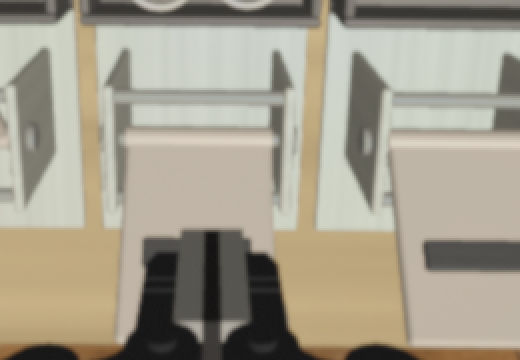

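The finger, with its tip at crop (212,232), is over tag 2, which hasn't moved. So the tips are higher than the text says. I'll back off along the same path, go lower in front of the tag and lift its edge partway before looking again.

Request:
{"op": "send_rows", "data": {"increments": "-1.6 0 0 0 0; -1.6 0 0 0 0; -1.6 0 0 0 0; -1.6 0 0 0 0; 0 0 1.1 0 0; 0 0 1.1 0 0; 0 0 0 0 0; 0.6 0 0 0 0; 0.6 0 0 0 0; 0.6 0 0 0 0"}}

```text
time_s: 6.92
tcp_pos: [0.4595, -0.1118, 0.067]
orientation: [3.141, -0.001, -0.024]
ft_force: [0.2, -0.1, 0.8]
gripper_width: -0.0001
gripper_force: 0.0
```

Request:
{"op": "send_rows", "data": {"increments": "0.6 0 0 0 0; 0.6 0 0 0 0; 0.5 0 0 0 0; 0.4 0 0 0 0; 0 0 0 0 0"}}

```text
time_s: 7.33
tcp_pos: [0.4801, -0.1121, 0.0663]
orientation: [3.141, -0.001, -0.024]
ft_force: [-0.0, 0.1, 0.4]
gripper_width: -0.0003
gripper_force: 0.0
```

```bash
python3 - <<'E'
from h import *
f=vision.grab_frame("wrist"); cv2.imwrite("pics/w4.png",f[180:360,220:480,::-1].repeat(2,0).repeat(2,1)); s=r.read_state()
print(s["tcp_pos"],s["ft_force"]); m=vision.camera_model("wrist"); 
for dz in(0,-.025): print(proj(m,s["tcp_pos"]+[.008,0,dz]))
E
```

```text
[ 0.47943705 -0.11194839  0.06621386] [-0.77573303  0.62990574 -1.11011961]
[324.5401218  292.74305329]
[324.62548274 270.27613851]
```

View pics/w4.png

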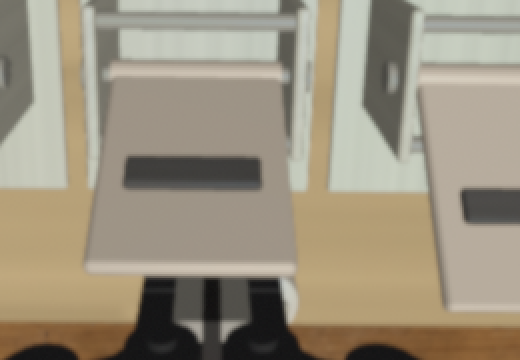

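Tag 2 is now lifting, with its edge at crop (190,267) and the finger below it. I'll compute its angle to calibrate the finger face.

```bash
python3 - <<'E'
from h import *
from scipy.optimize import brentq
m=vision.camera_model("wrist")
for x0 in(.515,.517,.519):
  g=lambda a:proj(m,[x0-.055*np.sin(a),-.11,.045+.055*np.cos(a)])[1]-313.5
  a=brentq(g,.2,1.2); print(x0,a,"edge x",x0-.055*np.sin(a),"z",.045+.055*np.cos(a))
  print(" neighbour pred row at .8 rad",proj(m,[x0-.0395-.002,-.182,.083]), "seen", 180+306/2)
E
```

```text
0.515 0.3848672589072438 edge x 0.4943510139938663 z 0.09597665521509324
 neighbour pred row at .8 rad [493.8244659  337.88920462] seen 333.0
0.517 0.4381790049995844 edge x 0.49366398336700956 z 0.09480391879867278
 neighbour pred row at .8 rad [494.43173065 333.7372705 ] seen 333.0
0.519 0.49599044812827053 edge x 0.49282533601804945 z 0.0933723781246279
 neighbour pred row at .8 rad [495.04422806 329.54956015] seen 333.0
```

The calibration is consistent: the hinge is at x≈0.517, the finger face is 11–12 mm ahead of the TCP, and the tips are at about TCP height. I'll continue the push.

Request:
{"op": "send_rows", "data": {"increments": "0.3 0 -0.2 0 0; 0.5 0 0 0 0; 0.5 0 0 0 0; 0.5 0 0 0 0; 0.5 0 0 0 0; 0.4 0 0 0 0; 0.4 0 0 0 0; 0.4 0 0 0 0; 0.3 0 0 0 0; 0 0 0 0 0"}}

```text
time_s: 8.22
tcp_pos: [0.5177, -0.113, 0.0683]
orientation: [3.141, -0.001, -0.024]
ft_force: [-0.2, 0.4, -0.3]
gripper_width: 0.0001
gripper_force: 0.0
```

```bash
python3 - <<'E'
from h import *
f=vision.grab_frame("wrist"); cv2.imwrite("pics/w5.png",f[100:400,120:520,::-1].repeat(2,0).repeat(2,1)); s=r.read_state()
print(s["tcp_pos"],s["ft_force"])
E
```

```text
[ 0.51724783 -0.11286472  0.0682147 ] [ 0.16709092  0.112134   -0.1480722 ]
```

View pics/w5.png

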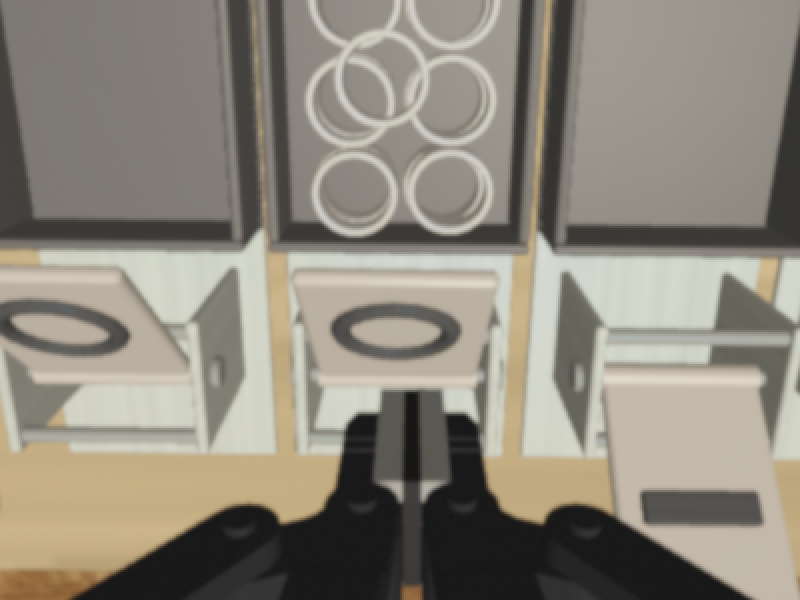

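Tag 2 now shows its ring at crop (395,330), lying level with tag 1. Next I'll back off, rise and go behind tag 1.

Request:
{"op": "send_rows", "data": {"increments": "-1 0 0 0 0; -1 0 0 0 0; 0 0 -2.6 0 0; 0 0 -2.6 0 0; 0 0 -2.6 0 0; 0 0 -2 0 0; 2.4 -1.9 0 0 0; 2.4 -1.9 0 0 0; 2.4 -1.9 0 0 0; 2.4 -1.7 0 0 0"}}

```text
time_s: 9.1
tcp_pos: [0.5942, -0.0399, 0.1667]
orientation: [3.142, 0.0, -0.025]
ft_force: [0.2, -0.2, 0.1]
gripper_width: 0.0
gripper_force: 0.0
```

Request:
{"op": "send_rows", "data": {"increments": "0 0 0 0 0; 0 0 0 0 0; 0 0 2 0 0; 0 0 2 0 0; 0 0 2.2 0 0; 0 0 2 0 0; 0 0 1.6 0 0; 0 0 0 0 0"}}

```text
time_s: 9.77
tcp_pos: [0.59, -0.041, 0.0648]
orientation: [-3.141, 0.008, -0.026]
ft_force: [-0.8, -0.1, -0.7]
gripper_width: 0.0003
gripper_force: 0.0
```

Request:
{"op": "send_rows", "data": {"increments": "0 0 0 0 0; -0.6 0 -0.1 0 0; -0.6 0 0 0 0; -0.6 0 0 0 0; -0.6 0 0 0 0; -0.6 0 0 0 0; -0.5 0 0 0 0; -0.5 0 0 0 0; -0.5 0 0 0 0; -0.5 0 0 0 0"}}

```text
time_s: 10.6
tcp_pos: [0.5442, -0.0395, 0.0692]
orientation: [3.142, 0.0, -0.024]
ft_force: [0.4, 0.2, 0.3]
gripper_width: 0.0
gripper_force: 0.0
```

Request:
{"op": "send_rows", "data": {"increments": "-0.5 0 0 0 0; -0.5 0 0 0 0; -0.5 0 0 0 0; -0.4 0 0 0 0; -0.4 0 0 0 0; -0.2 0 0 0 0; 0 0 0 0 0"}}

```text
time_s: 11.18
tcp_pos: [0.5192, -0.0389, 0.0693]
orientation: [3.142, 0.0, -0.024]
ft_force: [-1.2, -1.0, -0.1]
gripper_width: -0.0004
gripper_force: 0.0
```

Request:
{"op": "send_rows", "data": {"increments": "-0.3 0 0 0 0; 0 0 0 0 0; 1 0 0 0 0; 1 0 0 0 0; 1 0 0 0 0; 0 0 -2.6 0 0; 0 0 -2.6 0 0; 0 0 -2.6 0 0; 0 0 -2.6 0 0; 0 0 -2 0 0"}}

```text
time_s: 12.02
tcp_pos: [0.5483, -0.0397, 0.1956]
orientation: [3.141, -0.003, -0.024]
ft_force: [0.5, 0.8, 0.7]
gripper_width: 0.0001
gripper_force: 0.0
```

Request:
{"op": "send_rows", "data": {"increments": "-3 2 0 0 0; -3 2 0 0 0; -3 2 0 0 0; 0 0 0 0 0; 0 0 0 0 0"}}

```text
time_s: 12.43
tcp_pos: [0.4551, -0.0983, 0.1937]
orientation: [3.141, -0.001, -0.027]
ft_force: [0.2, -0.6, 0.1]
gripper_width: -0.0
gripper_force: 0.0
```

```bash
python3 - <<'E'
from h import *
f=vision.grab_frame("wrist"); cv2.imwrite("pics/w6.png",f[:,:,::-1]); s=r.read_state()
print(s["tcp_pos"],s["ft_force"])
E
```

```text
[ 0.45611399 -0.09801136  0.19382188] [ 0.09566489 -0.9284204  -0.04367078]
```

View pics/w6.png

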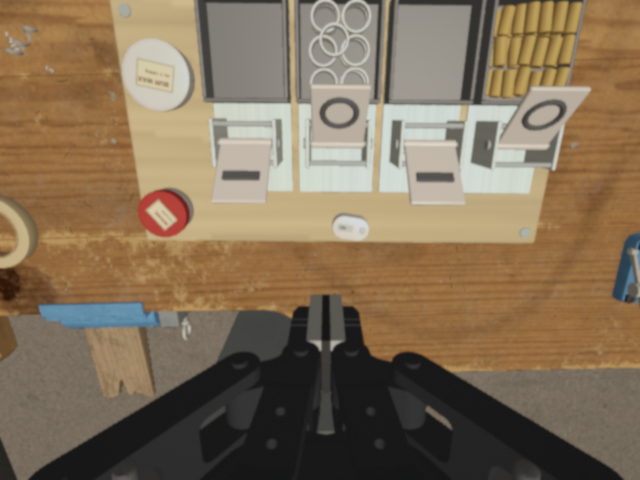

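All four tags are now right. Tags 1 and 3 show the bar at (241,175) and (435,177), tags 2 and 4 show the ring at (340,112) and (545,115), and the loose things haven't moved.

```bash
python3 -c "
from workcell import r
print(r.hand_in())"
```

```text
the job is handed in; nothing more can be done
None
```

I flipped the two wrong tags and handed the job in: the rings bin's tag now shows its ring face and the leftmost empty bin's tag its bar face; in the last picture all four tags were right and on their stops, and nothing loose there had moved.

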